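# Open the lapping machine for wiping its plate

### The arm

A 6-joint arm with a two-finger parallel gripper is mounted at the origin on a cart in front of the work surface, level with it; the furniture and walls round the work are solid. World frame = base frame: x ahead of the robot, y to its left, z up, the work surface at z = 0. Lengths are in mm, angles in rad, forces in N, time in s.
With the tool pointing down it reaches from about 350 to 975 mm from the base axis. Payload 7.1 kg.
Tool frame: the origin (TCP) lies between the finger pads; the fingertips stand 8 mm ahead of it and the grasp point (between the pads) lies 11 mm behind it (ctrl.tips_ahead is the distance from the TCP to the fingertips, in mm); y points along the fingers, z is the direction in which the jaws open and shut, and the axes are right-handed (so a half turn about y gives the same grasp; the last joint's range is limited). The gripper opens to 88 mm and grips with 3 to 60 N. Pads are 20 mm wide; open, the fingers measure 115 mm over their backs; the gripper's body (75 mm by 178 mm) begins 61 mm behind the grasp point.
Start: joints at [-1.223, 0.423, 1.63, -0, 1.089, -0.019], TCP at [224.16, -583.401, 230.675] pointing down, gripper open.
Joint ranges: [-3, 3], [-0.9, 2.11], [0.09, 2.58], [-1.31, 4.45], [0.11, 2.69], [-2.54, 2.54]. Speed limits (rad/s): [2.39, 2.39, 3.01, 3.14, 3.14, 3.14].

### API

Orientations are given as a rotation vector (axis times angle).
In Python, from workcell import ctrl gives the robot as it stands.
- The arm moves only by the shell command python3 -m creep 'ROWS'. ROWS is JSON, a list of rows, each an object of numbers: "tx", "ty", "tz": the shift along the world's x, y, z in mm; "rx", "ry", "rz": the turn, a rotation vector about the world's x, y, z in rad; "fingers": the closure in counts, from 0 (fully open) to 255 (shut). A call has 1 to 10 rows; each row is the pose to reach, as a shift and turn from the pose commanded when the call began; what a row does not reach only later rows make up. A row lasts 1/8 s, in which the tool goes at most 62.5 mm and 10.7 degrees, less where a joint would pass 70% of its speed; a pose out of reach is approached as far as the arm can. A call with a gripper value outside its range is refused whole. The fingers move at their own pace and stop on an object; the grip force is fixed at half the most. Time passes only in rows, so rows that repeat a pose let the fingers close. It gives the time, the measured TCP pose, the force and the opening at its end, in the units of the state.
- ctrl.get_obs(): the state, without advancing time (a new reading comes with each control period).
- ctrl.get_image(name): name is "scene" or "side" or "wrist"; returns a dict with "pixels" (420x560x3 uint8, blue, green, red), "intrinsics" (3x3 intrinsics, pixels), "k1" (the pictures are not rectified: a ray, as slopes to the right and down, at radius r is drawn at 1 + k1 r^2 times it, then the intrinsics apply), "rvec" (rotation vector, rad) and "tvec" (3), from world to camera coordinates, as OpenCV has them. Camera axes: x right, y down, z forward; pixel columns grow to the right and rows downward; lengths in mm; the calibration is good to about 2 mm. A picture is of the moment at which its call begins. There is no depth.
- ctrl.close_job(): hands the job in, once; it reports no verdict.
The state is a dict: "t": time; "qpos": joint angles; "qvel": joint speeds; "joint_torque": joint torques, N m; "ee_pos": TCP position; "orientation": TCP orientation; "ft_force": force on the tool from outside, world axes, zero at the start; "moment": the same for the moment, N m; "width": finger opening in mm.
Only numpy, scipy, OpenCV 4.12 (cv2) and the standard library are available. Lean on these libraries where they do the work, as an engineer would, in place of code of your own. Each camera call takes 0.05 s, during which the arm holds its last target.

### The job

Get the lapping machine ready to have its copper plate wiped before the next grade: with the guard still shut, turn the selector on its console from the running speed to the green wipe mark and let go of it, then lift the clear splash guard by the black grip of its front bar and hold it open at 60 degrees, where the stud stands at the red line of the stay quadrant. The stay's clamp knob is missing and the guard falls shut by itself, so finish still holding that grip, steady at that angle. Leave the other things on the cabinet where they are.

Things in the scene. Friction and masses are not known exactly. Their poses are not given: they have to be found in the camera images.
- lapper: bench lapping machine, grey housing 235 x 360 mm, 70 mm high, fixed; origin under its middle on the surface; x axis from its front to its back, y to its left, z up (turned up to 7 degrees). A copper plate lies in a black bowl in its left part under a clear hinged guard; its right part is a black console with the selector and, behind that, a red stop button (not used).
- selector (a joint): selector knob, rad, growing clockwise seen from above. Five detents 25 degrees apart: 0 = off (black dot), 0.436 = wipe (broad green mark), 0.873, 1.309, 1.745 = running speeds (black lines, longer for faster). It snaps into the nearest detent and stays there; within 3 degrees; about 0.07 N m takes it to the next. End stops 4 degrees beyond the first and last.
- selector_grip (a point): on the selector's upright axis, 99 mm above the surface. The knob is a black bar 44 mm long, 12 mm thick, from 80 to 114 mm above the surface, on a disc of 17 mm radius; console top at 73 mm. The point's x axis runs along the bar to its white-lined pointer end: along the machine's x at joint value 0.873, 25 degrees to the left of that at the green mark. z up.
- guard (a joint): clear splash guard, rad, 0 = shut (level), growing as its front is lifted, stop at 1.4 (80 degrees). It weighs about 0.7 kg and falls shut from any angle, the clamp knob of its stay being missing. Lifting it at the bar takes about 4 N.
- guard_hinge (a point): middle of the guard's hinge axis at the back of the machine, 106 mm above the surface; the axis runs along the machine's y. The guard is an aluminium frame 204 mm wide with a clear pane and reaches 207 mm forward of the axis when shut.
- guard_bar: the guard's front bar, a black rubber grip sleeve 15 mm thick and 100 mm long that turns freely on its rod; origin at its middle, 247 mm from the hinge axis in the plane of the guard: 106 mm above the surface when shut, overhanging the front of the housing; at 60 degrees 320 mm above the surface and 124 mm in front of the hinge. It runs along the machine's y; 32 mm clear between it and the guard frame.
- sixty_mark (a point): red line across the slotted steel stay quadrant (a sector round the hinge at the left side of the guard), marking 60 degrees; a dark stud on the guard's side, 85 mm from the hinge, runs in the slot and stands at the red line at 60 degrees
- mould_insert_0_mid (a point): bright steel mould insert block, 34x46x24 mm, loose bystander; point at its centre
- mould_insert_2_mid (a point): bright steel mould insert block, 40x56x26 mm, loose bystander; point at its centre
- compound_bar_mid (a point): half-wrapped cream and green bar of polishing compound, 39x89x32 mm, loose bystander; point at its centre
- paste_syringe_0_mid (a point): white paste syringe with red ends, 27x108x18 mm, loose bystander; point at its centre
- oil_bottle_mid (a point): white plastic bottle with a thin spout, 30x50x84 mm, standing, loose bystander; point at its centre
- paste_pot_mid (a point): round glass pot with a brown lid, 57 mm wide, 36 mm high, loose bystander; point at its centre

How it is judged:
By the outcome, as a careful person would: the job done as asked, in the order asked, and still so for the second after the job is handed in, while the arm keeps its last pose, push and grip.
It also fails if it takes over 45 s, if anything falls off the work surface, if the arm or the gripper's body presses on something with over 40 N, if the wrist force passes 120 N, or if a joint passes its speed limit or range.

## Working session

There is one attempt and no reset: what is moved stays moved. The work goes in short steps, Python scripts to look and compute and a shell command to move; the robot and the scene stay as the last step left them, time stands still between calls to the robot, and variables do not carry over. Pictures are saved under pics/ and viewed, and the job is handed in when it is done.

```bash
ls; mkdir -p pics
cat > h.py <<'E'
import numpy as np, cv2
from workcell import ctrl
def grab(name,fn=None):
    im=ctrl.get_image(name)
    if fn: cv2.imwrite('pics/'+fn,im['pixels'])
    return im
def ray(im,uv):
    K=np.array(im['intrinsics'],float);k1=im['k1']
    d=np.array([(uv[0]-K[0,2])/K[0,0],(uv[1]-K[1,2])/K[1,1]])
    s=d.copy()
    for _ in range(50): s=d/(1+k1*(s@s))
    R=cv2.Rodrigues(np.array(im['rvec'],float))[0];t=np.array(im['tvec'],float).ravel()
    return -R.T@t, R.T@np.array([s[0],s[1],1.])
def onplane(im,uv,z):
    c,d=ray(im,uv); return c+d*(z-c[2])/d[2]
def cross(r1,r2):
    (a,u),(b,v)=r1,r2
    A=np.stack([u,-v],1); x=np.linalg.lstsq(A,b-a,rcond=None)[0]
    p,q=a+u*x[0],b+v*x[1]; return (p+q)/2,np.linalg.norm(p-q)
def proj(im,P):
    K=np.array(im['intrinsics'],float);R=cv2.Rodrigues(np.array(im['rvec'],float))[0]
    p=R@np.array(P,float)+np.array(im['tvec'],float).ravel(); s=p[:2]/p[2]; s=s*(1+im['k1']*(s@s))
    return K[0,0]*s[0]+K[0,2],K[1,1]*s[1]+K[1,2]
E
python3 - <<'E'
from h import *
import pickle
d={n:grab(n,n+'0.png') for n in('scene','side','wrist')}
pickle.dump(d,open('im0.pkl','wb'))
for n in d: print(n,ray(d[n],(280,210)),d[n]['k1'])
print(ctrl.get_obs())
E
```

```text
pics
scene (array([-246.32544457,  647.43827428,  833.18827489]), array([ 0.63837628, -0.50444253, -0.58149677])) -0.12299342341464362
side (array([  701.91078194, -1136.87366256,  1173.32724777]), array([-0.06214681,  0.72578135, -0.68574232])) -0.08605051857669035
wrist (array([ 297.05533798, -556.28514641,  384.42003632]), array([-0.26382953, -0.10744897, -0.95859658])) -0.06272961659170838
{'t': 0.15, 'qpos': array([-1.22298837e+00,  4.23656491e-01,  1.63051543e+00,  1.64075889e-05,
        1.08860452e+00, -1.89994428e-02]), 'qvel': array([ 0.00082171, -0.00160645, -0.00184814, -0.00183866,  0.00107079,
       -0.00115427]), 'joint_torque': array([ 5.55539827e-04, -5.44985318e+01, -2.73918360e+01,  6.44531683e-02,
        2.04545783e-02, -7.38796962e-05]), 'ee_pos': array([ 224.03019315, -583.00847747,  230.08538245]), 'orientation': array([-0.37510739,  2.02252326, -2.02011756]), 'ft_force': array([0.09798179, 0.17327112, 0.49848757]), 'moment': array([-0.01169547,  0.01343036,  0.09180293]), 'width': 87.93546794860862}
```

View pics/scene0.png

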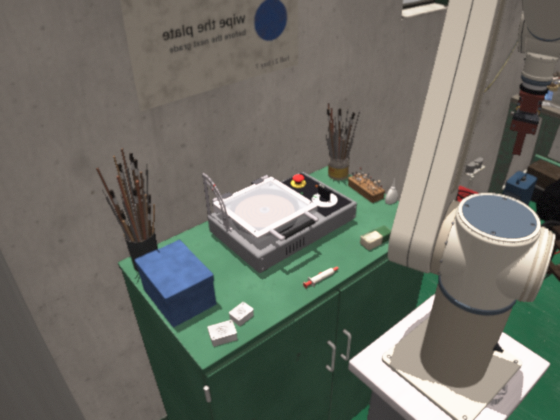

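View pics/side0.png

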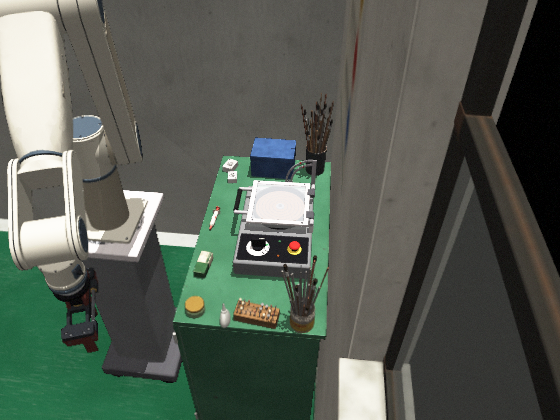

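View pics/wrist0.png

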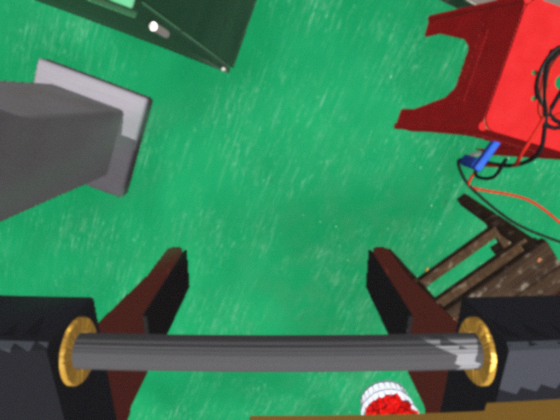

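The scene and side views both show the machine. In the side view the knob is near (258,245) and the stop button near (295,247). I'll enlarge both views.

Run:
```python
import pickle,cv2
d=pickle.load(open('im0.pkl','rb'))
a=d['side']['pixels'][150:280,200:330]; cv2.imwrite('pics/sz.png',cv2.resize(a,(780,780)[:2],interpolation=cv2.INTER_CUBIC)[:600])
a=d['side']['pixels'][170:280,200:330]; cv2.imwrite('pics/sz.png',cv2.resize(a,None,fx=5.4,fy=5.4,interpolation=cv2.INTER_CUBIC))
a=d['scene']['pixels'][160:270,200:360]; cv2.imwrite('pics/cz.png',cv2.resize(a,None,fx=5,fy=5,interpolation=cv2.INTER_CUBIC))
```

```text
(no output)
```

View pics/sz.png

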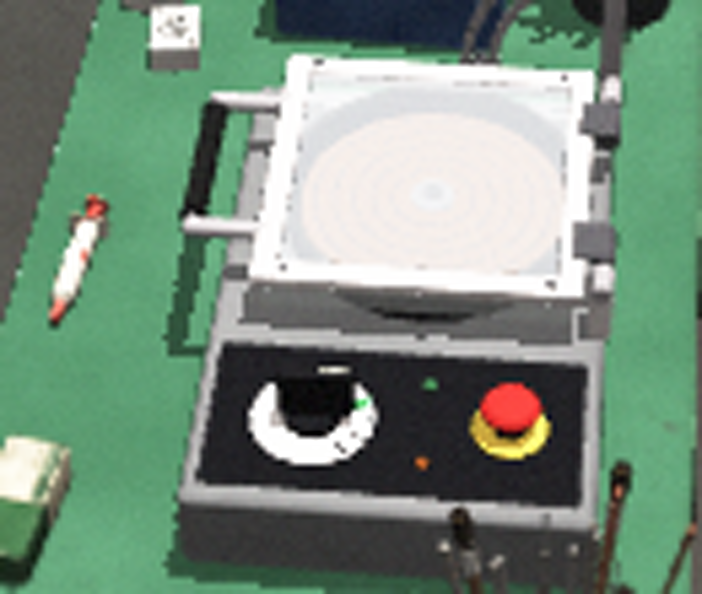

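View pics/cz.png

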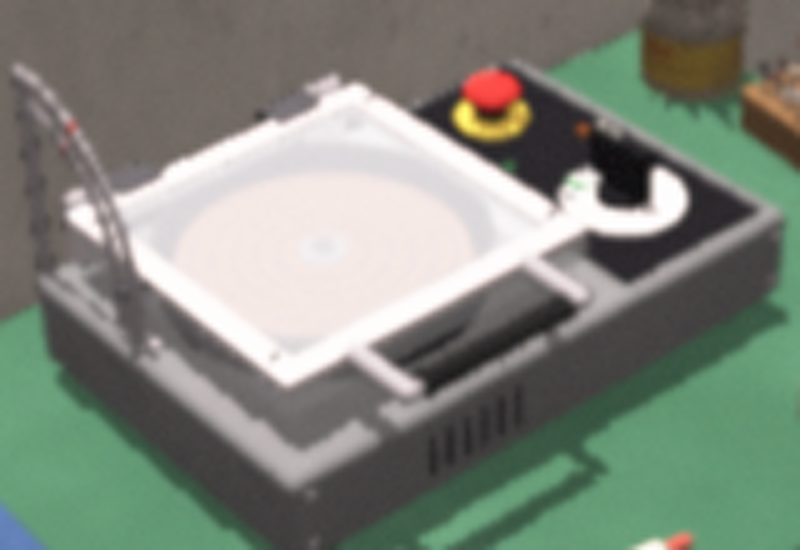

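Run:
```python
from h import *
import pickle
d=pickle.load(open('im0.pkl','rb')); S,C=d['side'],d['scene']
s=lambda u,v:(200+u/5.4,170+v/5.4)
c=lambda u,v:(200+u/5,160+v/5)
for n,uv,z in [('FR',s(182,497),70),('BR',s(600,527),70)]: print('side',n,onplane(S,uv,z))
for n,uv,z in [('FL',c(293,487),70),('FR',c(780,213),70),('BL',c(42,288),70),('stop',c(490,90),85)]: print('scene',n,onplane(C,uv,z))
print('bar L',cross(ray(S,s(215,103)),ray(C,c(425,378))),onplane(S,s(215,103),106),onplane(C,c(420,375),106))
print('bar R',cross(ray(S,s(190,212)),ray(C,c(577,305))),onplane(S,s(190,212),106),onplane(C,c(577,305),106))
print('bar mid',onplane(S,s(203,158),106),onplane(C,c(500,343),106))
print('pointer top', onplane(S,s(333,370),114),onplane(C,c(610,127),114), cross(ray(S,s(333,370)),ray(C,c(610,127))))
print('red mark',ray(C,c(70,128)))
# dial disc white at 73
for n,im in(('S',S),('C',C)):
    p=im['pixels'].astype(int); m=(p.min(2)>170).astype(np.uint8)
    k,l,st,ce=cv2.connectedComponentsWithStats(m)
    for i in range(1,k):
        if st[i,4]>25: print(n,st[i],ce[i],onplane(im,ce[i],73))
```

```text
side FR [ 485.10197596 -210.60433081   70.        ]
side BR [ 717.20281122 -207.80100392   70.        ]
scene FL [470.9889238  150.85632931  70.        ]
scene FR [ 478.66278961 -201.19152771   70.        ]
scene BL [691.77595925 157.08903683  70.        ]
scene stop [ 668.37231192 -147.48083077   85.        ]
bar L (array([459.08565591,  77.86159759, 108.39439218]), np.float64(2.8272987001317853)) [459.53123223  81.89822165 106.        ] [463.20806702  76.07724943 106.        ]
bar R (array([458.18003542, -21.14717186, 106.00371006]), np.float64(5.408675898197988)) [460.16196734 -18.88819455 106.        ] [455.14025132 -21.65373233 106.        ]
bar mid [460.23764722  29.91303947 106.        ] [456.92348569  29.17767662 106.        ]
pointer top [ 562.62089032 -146.63357884  114.        ] [ 558.51090129 -141.93509483  114.        ] (array([ 561.92367029, -144.66488879,  111.46769607]), np.float64(0.9710626681694557))
red mark (array([-246.32544457,  647.43827428,  833.18827489]), array([ 0.74952976, -0.41499154, -0.53630603]))
S [  0   0  56  11 442] [23.66063348  3.67647059] [-1313
[... 2526 characters left out ...]
4 139.06851188  73.        ]
C [363 231  18  11 113] [371.9380531  236.16814159] [ 344.38699641 -118.21741347   73.        ]
C [310 268  23  14 114] [321.66666667 274.36842105] [325.11442035  76.94809063  73.        ]
C [ 350  295  102  125 3487] [397.27301405 368.57700029] [ 40.51940429 146.06734519  73.        ]
C [229 302  24  18 253] [240.60869565 310.51383399] [355.2442262  286.54260268  73.        ]
C [207 320  30  20 387] [221.52713178 329.41343669] [337.79142568 347.35485355  73.        ]
C [ 493  333   57   66 1340] [522.03432836 360.92462687] [-114.91170579  -50.37462541   73.        ]
C [ 397  369  110   51 1685] [454.38753709 400.63679525] [-74.41937691 122.4276351   73.        ]
```

Run:
```python
from h import *
import pickle
from scipy.spatial.transform import Rotation as R
d=pickle.load(open('im0.pkl','rb')); S,C=d['side'],d['scene']
o=ctrl.get_obs(); print(R.from_rotvec(o['orientation']).as_matrix().round(3))
print('brush pot',onplane(S,(303,322),0),onplane(C,(340,178),0),'bottle',onplane(S,(224,322),0),onplane(C,(391,203),0))
print('dial', [onplane(S,(200+u/5.4,170+v/5.4),73)[:2].round() for u,v in[(248,420),(378,420),(313,465),(313,415)]])
print('dial C', [onplane(C,(200+u/5,160+v/5),73)[:2].round() for u,v in[(558,200),(690,200),(625,237),(625,200)]])
W=d['wrist']; print(cv2.Rodrigues(W['rvec'])[0].round(3))
```

```text
[[-0.933 -0.     0.359]
 [-0.359  0.001 -0.933]
 [-0.    -1.    -0.001]]
brush pot [ 704.85380247 -352.84515631    0.        ] [ 680.22076484 -344.4437309     0.        ] bottle [ 480.37568052 -376.97957178    0.        ] [ 472.62059294 -359.97593231    0.        ]
dial [array([ 514., -152.]), array([ 588., -144.]), array([ 555., -182.]), array([ 550., -145.])]
dial C [array([ 567., -111.]), array([ 518., -168.]), array([ 516., -115.]), array([ 543., -140.])]
[[ 0.359 -0.933 -0.002]
 [-0.895 -0.345  0.284]
 [-0.266 -0.1   -0.959]]
```

```bash
python3 -m creep '[{"tx":306,"ty":433,"tz":10,"rz":-0.37,"fingers":90},{"tx":306,"ty":433,"tz":10,"rz":-0.37,"fingers":90},{"tx":306,"ty":433,"tz":10,"rz":-0.37,"fingers":90},{"tx":306,"ty":433,"tz":10,"rz":-0.37,"fingers":90},{"tx":306,"ty":433,"tz":10,"rz":-0.37,"fingers":90},{"tx":306,"ty":433,"tz":10,"rz":-0.37,"fingers":90},{"tx":306,"ty":433,"tz":10,"rz":-0.37,"fingers":90},{"tx":306,"ty":433,"tz":10,"rz":-0.37,"fingers":90},{"tx":306,"ty":433,"tz":10,"rz":-0.37,"fingers":90},{"tx":306,"ty":433,"tz":10,"rz":-0.37,"fingers":90}]'
python3 - <<'E'
from h import *
import pickle
d=grab('wrist','w1.png');pickle.dump(d,open('w1.pkl','wb'))
o=ctrl.get_obs();print(o['t'],o['ee_pos'],o['qpos'],o['width'])
E
```

```text
0.2 [ 224.04631221 -583.11654792  230.19610657] [-1.22301319e+00  4.23583737e-01  1.63034931e+00 -6.71838921e-06
  1.08859830e+00 -1.89913798e-02] 88.11763655141532schema error: expected keys tx, ty, tz, rx, ry, rz, fingers
```

View pics/w1.png

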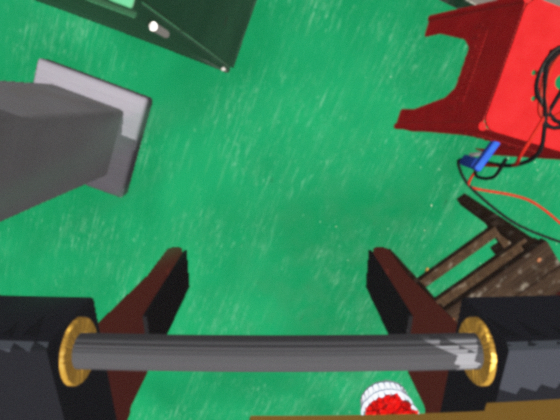

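The move was refused because every key is needed in each row, so the picture is unchanged. I'll send it again with all keys.

```bash
python3 -m creep '[{"tx":306,"ty":433,"tz":10,"rx":0,"ry":0,"rz":-0.37,"fingers":90},{"tx":306,"ty":433,"tz":10,"rx":0,"ry":0,"rz":-0.37,"fingers":90},{"tx":306,"ty":433,"tz":10,"rx":0,"ry":0,"rz":-0.37,"fingers":90},{"tx":306,"ty":433,"tz":10,"rx":0,"ry":0,"rz":-0.37,"fingers":90},{"tx":306,"ty":433,"tz":10,"rx":0,"ry":0,"rz":-0.37,"fingers":90},{"tx":306,"ty":433,"tz":10,"rx":0,"ry":0,"rz":-0.37,"fingers":90},{"tx":306,"ty":433,"tz":10,"rx":0,"ry":0,"rz":-0.37,"fingers":90},{"tx":306,"ty":433,"tz":10,"rx":0,"ry":0,"rz":-0.37,"fingers":90},{"tx":306,"ty":433,"tz":10,"rx":0,"ry":0,"rz":-0.37,"fingers":90},{"tx":306,"ty":433,"tz":10,"rx":0,"ry":0,"rz":-0.37,"fingers":90}]'
python3 - <<'E'
from h import *
import pickle
d=grab('wrist','w2.png');pickle.dump(d,open('w2.pkl','wb'))
o=ctrl.get_obs();print(o['t'],o['ee_pos'],o['qpos'],o['width'])
E
```

```text
t: 1.45
ee_pos: [531.1, -148.7, 240.6]
orientation: [-0.0, 2.221, -2.221]
ft_force: [0.2, -0.5, -0.7]
width: 56.8
1.5 [ 530.20240085 -149.74431482  240.42944067] [-2.96719668e-01  3.03480742e-01  1.78601086e+00 -2.95660578e-04
  1.05263831e+00  1.27522726e+00] 56.95131403514233
```

View pics/w2.png

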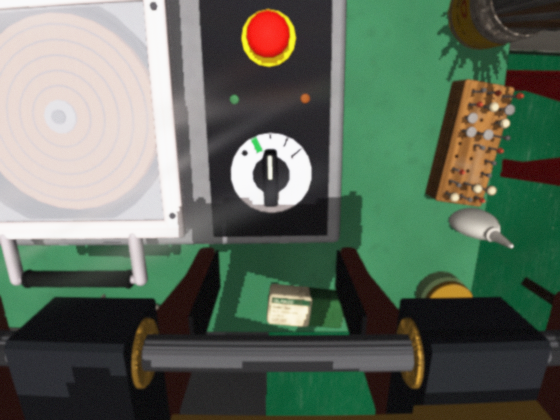

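The wrist view shows the knob at about (270,175) pointing straight up, which is the 0.873 detent. The green mark is one detent to its left at (257,145), the bar sleeve is near (77,280), and the guard is shut. Next I measure precisely.

Run:
```python
from h import *
import pickle
W=pickle.load(open('w2.pkl','rb'));p=W['pixels'].astype(int)
sub=np.zeros(p.shape[:2],np.uint8); sub[125:220,222:320]=1
m=((p.min(2)>150)&(sub>0)).astype(np.uint8)
k,l,st,ce=cv2.connectedComponentsWithStats(m); i=1+np.argmax(st[1:,4])
c=max(cv2.findContours((l==i).astype(np.uint8),cv2.RETR_EXTERNAL,cv2.CHAIN_APPROX_NONE)[0],key=cv2.contourArea)
e=cv2.fitEllipse(cv2.convexHull(c)); print('dial',e,onplane(W,e[0],73))
g=np.argwhere((p[...,1]-p[...,2]>50)&(p[...,1]-p[...,0]>30)&(sub>0)); print(len(g)); gp=g.mean(0)[::-1]; gm=onplane(W,gp,73); cen=onplane(W,e[0],73); print('green',gp,np.degrees(np.arctan2(*(gm-cen)[[1,0]])))
# white pointer line
w=np.argwhere(l>0)
inner=[(q[1],q[0]) for q in np.argwhere(m>0) if l[q[0],q[1]]!=i]; print(len(inner))
if inner:
    P=np.array([onplane(W,q,114)[:2] for q in inner]); print(P.min(0),P.max(0),P.mean(0)); print(np.linalg.svd(P-P.mean(0))[2][0])
# console panel edges
a=cv2.resize(W['pixels'][120:225,200:340],None,fx=5.5,fy=5.5,interpolation=cv2.INTER_CUBIC);cv2.imwrite('pics/k2.png',a)
a=cv2.resize(W['pixels'][220:310,0:160],None,fx=5,fy=5,interpolation=cv2.INTER_CUBIC);cv2.imwrite('pics/b2.png',a)
b=((p.max(2)<60)); b[:260]=0;b[300:]=0;b[:,150:]=0
Q=np.argwhere(b)[:,::-1].astype(float); print(len(Q),Q.min(0),Q.max(0))
```

```text
dial ((270.9079895019531, 171.89483642578125), (77.96416473388672, 81.1427230834961), 95.507080078125) [ 549.13772256 -143.8498724    73.        ]
97
green [256.29896907 144.6185567 ] 27.67344306106203
93
[ 551.12472681 -144.7249654 ] [ 569.25239737 -142.29845065] [ 560.33615733 -143.50934428]
[-0.99999923  0.00123729]
1749 [  0. 270.] [149. 299.]
```

View pics/k2.png

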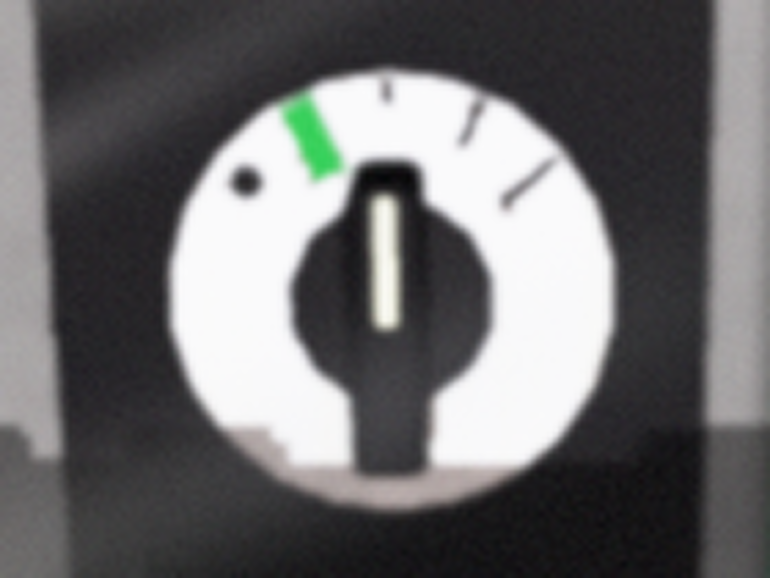

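View pics/b2.png

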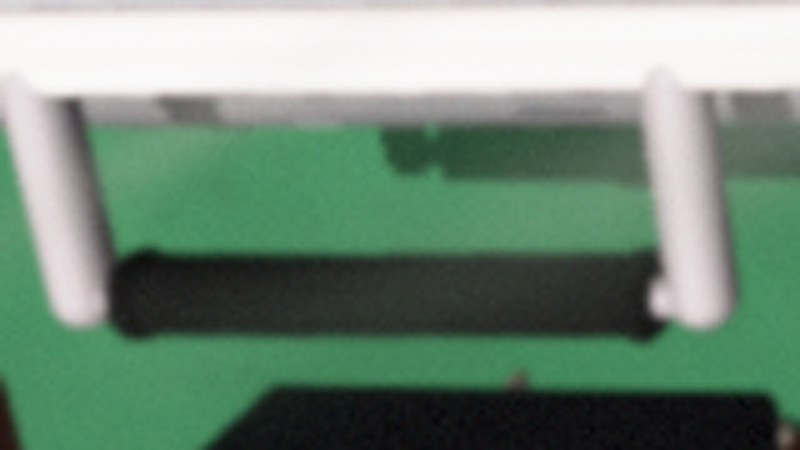

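Run:
```python
from h import *
import pickle
W=pickle.load(open('w2.pkl','rb'))
for uv in [(22.4,278.5),(132,279),(77,279),(10,240),(136,240)]: print(uv,onplane(W,uv,106))
print('guard right edge',onplane(W,(182,230),106),onplane(W,(165,5),106))
print('console front R, back',onplane(W,(335,240),70),onplane(W,(345,20),70))
print('knob top front end',onplane(W,(200+388/5.5,120+470/5.5),114),'tip end',onplane(W,(200+388/5.5,120+165/5.5),114))
```

```text
(22.4, 278.5) [457.78635498  83.2349162  106.        ]
(132, 279) [459.02096553 -20.1638714  106.        ]
(77, 279) [458.28851071  30.76251768 106.        ]
(10, 240) [495.39522138  86.80211807 106.        ]
(136, 240) [496.28523088 -28.1840599  106.        ]
guard right edge [505.54350957 -68.87721167 106.        ] [678.90847891 -67.77800019 106.        ]
console front R, back [ 482.6490669  -204.90690237   70.        ] [ 675.54447234 -205.14225631   70.        ]
knob top front end [ 529.48170022 -144.19869981  114.        ] tip end [ 573.88367332 -144.39627253  114.        ]
```

```bash
python3 -m creep '[{"tx":18.5,"ty":6,"tz":-60,"rx":0,"ry":0,"rz":0.01,"fingers":125},{"tx":18.5,"ty":6,"tz":-110,"rx":0,"ry":0,"rz":0.01,"fingers":125},{"tx":18.5,"ty":6,"tz":-110,"rx":0,"ry":0,"rz":0.01,"fingers":125}]'
python3 - <<'E'
from h import *
grab('wrist','w3.png');grab('side','s3.png')
E
```

```text
t: 1.88
ee_pos: [545.1, -144.7, 127.3]
orientation: [0.015, -2.222, 2.218]
ft_force: [-1.1, -1.0, 0.5]
width: 44.7
```

View pics/w3.png

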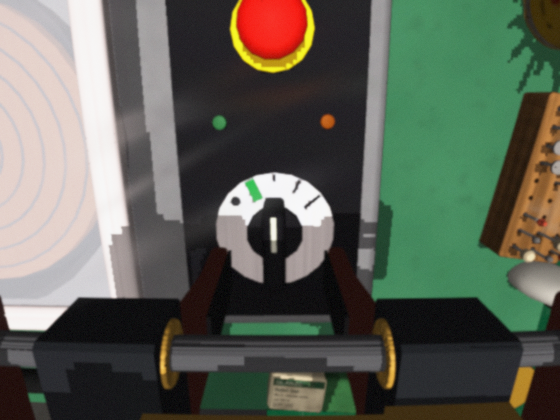

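The knob is centred between the open fingers, at about (274,240). Now I go down, close and check.

```bash
python3 -m creep '[{"tx":1.5,"ty":0,"tz":-20,"rx":0,"ry":0,"rz":0,"fingers":125},{"tx":1.5,"ty":0,"tz":-36,"rx":0,"ry":0,"rz":0,"fingers":125},{"tx":1.5,"ty":0,"tz":-36,"rx":0,"ry":0,"rz":0,"fingers":125},{"tx":1.5,"ty":0,"tz":-36,"rx":0,"ry":0,"rz":0,"fingers":250},{"tx":1.5,"ty":0,"tz":-36,"rx":0,"ry":0,"rz":0,"fingers":250},{"tx":1.5,"ty":0,"tz":-36,"rx":0,"ry":0,"rz":0,"fingers":250},{"tx":1.5,"ty":0,"tz":-36,"rx":0,"ry":0,"rz":0,"fingers":250}]'
```

```text
t: 2.85
ee_pos: [550.4, -143.1, 95.1]
orientation: [-0.006, 2.221, -2.216]
ft_force: [1.1, 8.1, 3.5]
width: 12.0
```

```bash
python3 -m creep '[{"tx":0,"ty":0.7,"tz":0,"rx":0,"ry":0,"rz":0.15,"fingers":250},{"tx":0,"ty":0.7,"tz":0,"rx":0,"ry":0,"rz":0.3,"fingers":250},{"tx":0,"ty":0.7,"tz":0,"rx":0,"ry":0,"rz":0.45,"fingers":250},{"tx":0,"ty":0.7,"tz":0,"rx":0,"ry":0,"rz":0.45,"fingers":250},{"tx":0,"ty":0.7,"tz":0,"rx":0,"ry":0,"rz":0.45,"fingers":250},{"tx":0,"ty":0.7,"tz":0,"rx":0,"ry":0,"rz":0.44,"fingers":125},{"tx":0,"ty":0.7,"tz":0,"rx":0,"ry":0,"rz":0.44,"fingers":125},{"tx":0,"ty":0.7,"tz":0,"rx":0,"ry":0,"rz":0.44,"fingers":125}]'
python3 - <<'E'
from h import *
W=grab('wrist','w4.png');
o=ctrl.get_obs();print(o['t'],o['ee_pos'],o['qpos'],o['width'],o['ft_force'])
E
```

```text
t: 3.85
ee_pos: [550.2, -143.9, 94.6]
orientation: [-0.448, 1.974, -1.974]
ft_force: [-0.3, 0.4, 0.5]
width: 38.3
3.9 [ 550.12827435 -143.89800868   94.6379237 ] [-2.76723324e-01  5.32009667e-01  1.83719737e+00 -1.21959479e-04
  7.72402690e-01  8.47495698e-01] 42.021295013877925 [-0.74715372 -0.21553933  0.18098372]
```

View pics/w4.png

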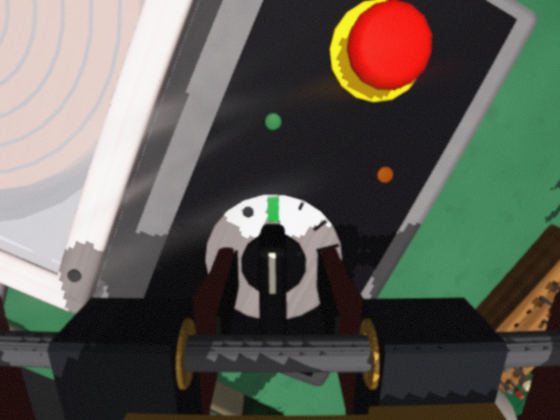

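The pointer is on the green mark at (272,208) and the fingers have opened off the knob. I lift away and move to above the guard bar, turning the jaws across it.

```bash
python3 -m creep '[{"tx":0,"ty":0,"tz":50,"rx":0,"ry":0,"rz":0,"fingers":125},{"tx":0,"ty":0,"tz":110,"rx":0,"ry":0,"rz":0,"fingers":125},{"tx":-20,"ty":40,"tz":110,"rx":0,"ry":0,"rz":0.18,"fingers":140},{"tx":-45,"ty":80,"tz":110,"rx":0,"ry":0,"rz":0.36,"fingers":140},{"tx":-70,"ty":120,"tz":110,"rx":0,"ry":0,"rz":0.54,"fingers":140},{"tx":-92,"ty":174,"tz":110,"rx":0,"ry":0,"rz":0.72,"fingers":140},{"tx":-92,"ty":174,"tz":110,"rx":0,"ry":0,"rz":0.9,"fingers":140},{"tx":-92,"ty":174,"tz":110,"rx":0,"ry":0,"rz":1.08,"fingers":140},{"tx":-92,"ty":174,"tz":110,"rx":0,"ry":0,"rz":1.14,"fingers":140},{"tx":-92,"ty":174,"tz":110,"rx":0,"ry":0,"rz":1.14,"fingers":140}]'
python3 - <<'E'
from h import *
import pickle
d={n:grab(n,n[0]+'5.png') for n in('scene','side','wrist')}; pickle.dump(d,open('im5.pkl','wb'))
a=d['side']['pixels'][170:280,200:330]; cv2.imwrite('pics/sz5.png',cv2.resize(a,None,fx=5.4,fy=5.4,interpolation=cv2.INTER_CUBIC))
o=ctrl.get_obs();print(o['t'],o['ee_pos'],o['qpos'],o['width'],o['ft_force'])
E
```

```text
t: 5.15
ee_pos: [458.1, 30.2, 204.7]
orientation: [-1.216, 1.198, -1.198]
ft_force: [0.4, -0.4, 0.0]
width: 39.2
5.3 [458.16873255  30.18981449 204.68354913] [ 3.98898204e-02  2.16271449e-01  2.00719223e+00 -2.34650825e-05
  9.18121248e-01  2.52483509e-02] 39.75724150152552 [ 0.05317218 -0.24220154 -0.53159647]
```

View pics/sz5.png

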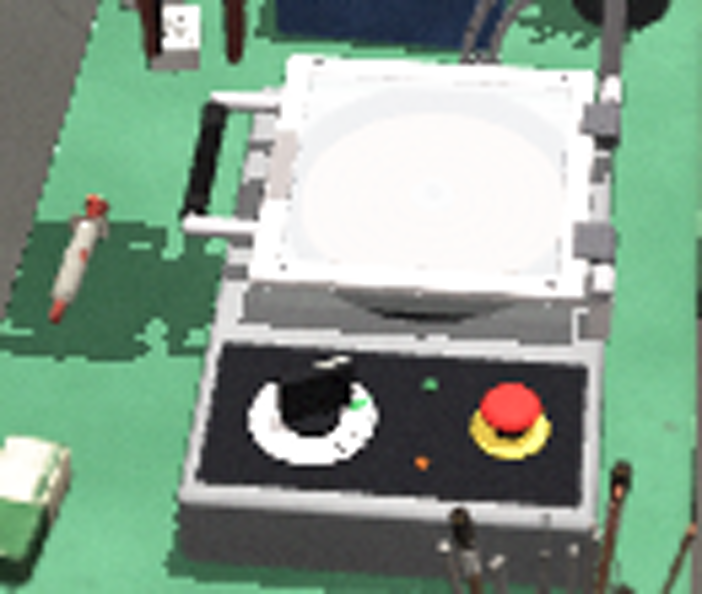

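View pics/w5.png

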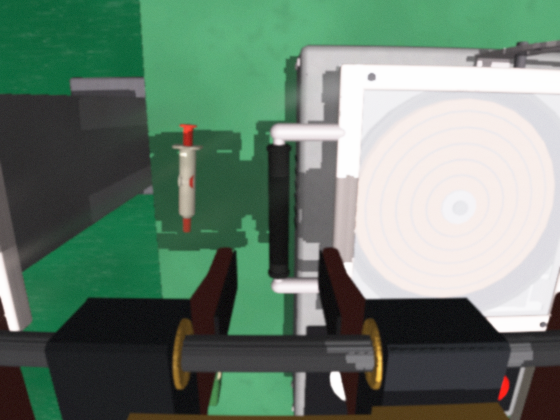

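The pointer line in the side view has turned toward the green mark, and the stop button and loose items look undisturbed. The wrist view shows the bar at column 279, rows 143–278. I check its position and direction before going down.

Run:
```python
from h import *
import pickle
d=pickle.load(open('im5.pkl','rb'));W=d['wrist'];S=d['side']
p=W['pixels'].astype(int); m=(p.max(2)<55); 
rows=[]
for r in range(155,270,5):
    c=np.where(m[r,262:294])[0]+262
    if len(c): rows.append((c.mean(),r,len(c)))
P=np.array([onplane(W,(a,b),106)[:2] for a,b,_ in rows]); print(rows[::5]); f=np.polyfit(P[:,1],P[:,0],1); print('bar x at y=30',np.polyval(f,30),'slope',f[0], 'yaw',-np.degrees(np.arctan(f[0])))
print([onplane(W,q,106) for q in((279,143),(279,278))])
print('guard front edge / corner', [onplane(W,q,112)[:2] for q in((341,66),(341,300))])
s=lambda u,v:(200+u/5.4,170+v/5.4)
a,b=onplane(S,s(318,367),114),onplane(S,s(350,358),114); print('pointer',a,b,np.degrees(np.arctan2(b[1]-a[1],b[0]-a[0])))
```

```text
[(np.float64(278.0), 155, 21), (np.float64(278.0), 180, 21), (np.float64(278.5), 205, 20), (np.float64(278.5), 230, 20), (np.float64(279.0), 255, 19)]
bar x at y=30 459.20220214335035 slope -0.023396964567669275 yaw 1.340302790233635
[array([458.77321845,  80.28278818, 106.        ]), array([460.43355001, -22.61835587, 106.        ])]
guard front edge / corner [array([497.73356972, 130.79233614]), array([508.41046161, -37.76414453])]
pointer [ 553.97953734 -145.22724012  114.        ] [ 571.00055552 -136.44154662  114.        ] 27.301304885464617
```

```bash
python3 -m creep '[{"tx":1,"ty":-1,"tz":-50,"rx":0,"ry":0,"rz":0,"fingers":140},{"tx":1,"ty":-1,"tz":-85,"rx":0,"ry":0,"rz":0,"fingers":140},{"tx":1,"ty":-1,"tz":-109,"rx":0,"ry":0,"rz":0,"fingers":140},{"tx":1,"ty":-1,"tz":-109,"rx":0,"ry":0,"rz":0,"fingers":140},{"tx":1,"ty":-1,"tz":-109,"rx":0,"ry":0,"rz":0,"fingers":250},{"tx":1,"ty":-1,"tz":-109,"rx":0,"ry":0,"rz":0,"fingers":250},{"tx":1,"ty":-1,"tz":-109,"rx":0,"ry":0,"rz":0,"fingers":250},{"tx":1,"ty":-1,"tz":-109,"rx":0,"ry":0,"rz":0,"fingers":250}]'
python3 - <<'E'
from h import *
W=grab('wrist','w6.png')
E
```

```text
t: 6.3
ee_pos: [459.1, 29.3, 96.4]
orientation: [-1.217, 1.197, -1.198]
ft_force: [-3.1, -1.8, 6.8]
width: 14.2
```

View pics/w6.png

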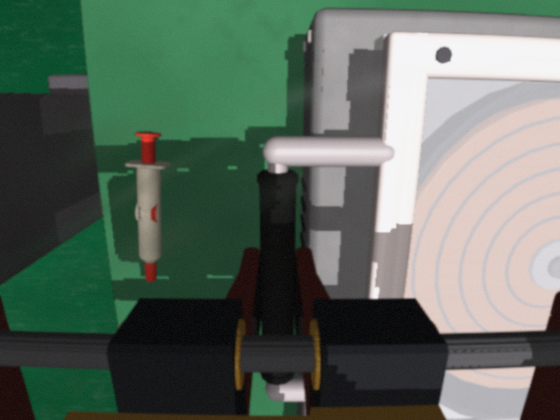

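The jaws are closed on the sleeve at 14 mm. I lift along the arc about the hinge, to 30° first.

```bash
python3 -m creep '[{"tx":0.3,"ty":0,"tz":12.9,"rx":0,"ry":0,"rz":0,"fingers":250},{"tx":1.4,"ty":0,"tz":25.8,"rx":0,"ry":0,"rz":0,"fingers":250},{"tx":3,"ty":0.1,"tz":38.6,"rx":0,"ry":0,"rz":0,"fingers":250},{"tx":5.4,"ty":0.1,"tz":51.4,"rx":0,"ry":0,"rz":0,"fingers":250},{"tx":8.4,"ty":0.2,"tz":63.9,"rx":0,"ry":0,"rz":0,"fingers":250},{"tx":12.1,"ty":0.3,"tz":76.3,"rx":0,"ry":0,"rz":0,"fingers":250},{"tx":16.4,"ty":0.4,"tz":88.5,"rx":0,"ry":0,"rz":0,"fingers":250},{"tx":21.4,"ty":0.5,"tz":100.5,"rx":0,"ry":0,"rz":0,"fingers":250},{"tx":26.9,"ty":0.6,"tz":112.1,"rx":0,"ry":0,"rz":0,"fingers":250},{"tx":33.1,"ty":0.8,"tz":123.5,"rx":0,"ry":0,"rz":0,"fingers":250}]'
python3 - <<'E'
from h import *
grab('scene','c7.png');grab('wrist','w7.png')
o=ctrl.get_obs();print(o['t'],o['ee_pos'],o['qpos'],o['width'],o['ft_force'])
E
```

```text
t: 7.6
ee_pos: [492.0, 29.8, 219.8]
orientation: [-1.218, 1.198, -1.197]
ft_force: [-4.7, -3.5, -1.1]
width: 14.3
7.7 [492.47033088  29.83361835 220.58669116] [ 3.66872079e-02  2.43699001e-01  1.92393831e+00 -6.00073119e-04
  9.74452956e-01  2.09406555e-02] 14.198767561969895 [-6.61334156 -3.39188625  1.02501934]
```

View pics/c7.png

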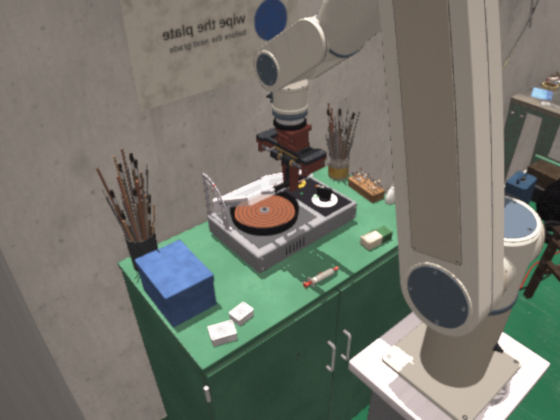

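View pics/w7.png

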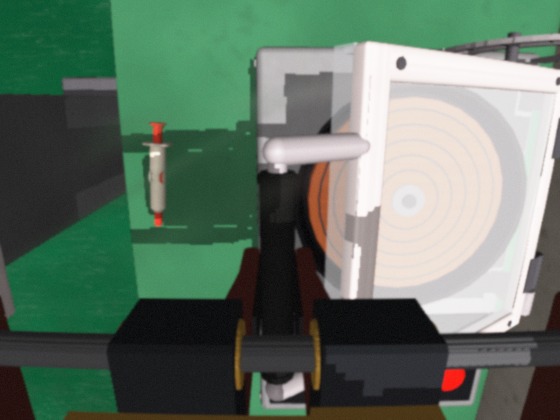

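The guard is rising with the bar still held between the pads. I continue to 60°.

```bash
python3 -m creep '[{"tx":6.7,"ty":0.1,"tz":11,"rx":0,"ry":0,"rz":0,"fingers":250},{"tx":14.1,"ty":0.3,"tz":21.7,"rx":0,"ry":0,"rz":0,"fingers":250},{"tx":22,"ty":0.5,"tz":31.9,"rx":0,"ry":0,"rz":0,"fingers":250},{"tx":30.3,"ty":0.7,"tz":41.8,"rx":0,"ry":0,"rz":0,"fingers":250},{"tx":39.2,"ty":0.9,"tz":51.2,"rx":0,"ry":0,"rz":0,"fingers":250},{"tx":48.6,"ty":1.1,"tz":60.1,"rx":0,"ry":0,"rz":0,"fingers":250},{"tx":58.5,"ty":1.3,"tz":68.5,"rx":0,"ry":0,"rz":0,"fingers":250},{"tx":68.7,"ty":1.6,"tz":76.3,"rx":0,"ry":0,"rz":0,"fingers":250},{"tx":79.4,"ty":1.8,"tz":83.7,"rx":0,"ry":0,"rz":0,"fingers":250},{"tx":90.4,"ty":2,"tz":90.4,"rx":0,"ry":0,"rz":0,"fingers":250}]'
python3 -m creep '[{"tx":0,"ty":0,"tz":0,"rx":0,"ry":0,"rz":0,"fingers":250},{"tx":0,"ty":0,"tz":0,"rx":0,"ry":0,"rz":0,"fingers":250}]'
python3 - <<'E'
from h import *
import pickle
d={n:grab(n,n[0]+'8.png') for n in('scene','side','wrist')}; pickle.dump(d,open('im8.pkl','wb'))
a=d['scene']['pixels'][140:260,190:350]; cv2.imwrite('pics/cz8.png',cv2.resize(a,None,fx=5,fy=5,interpolation=cv2.INTER_CUBIC))
a=d['side']['pixels'][140:280,190:340]; cv2.imwrite('pics/sz8.png',cv2.resize(a,None,fx=4.2,fy=4.2,interpolation=cv2.INTER_CUBIC))
o=ctrl.get_obs();print(o['t'],o['ee_pos'],o['qpos'],o['width'],o['ft_force'])
E
```

```text
t: 8.95
ee_pos: [583.9, 31.2, 311.3]
orientation: [-1.216, 1.195, -1.2]
ft_force: [-0.8, -5.3, -0.9]
width: 14.5
t: 9.2
ee_pos: [583.9, 31.2, 311.2]
orientation: [-1.216, 1.195, -1.2]
ft_force: [-1.0, -5.5, 2.3]
width: 14.1
9.35 [583.77238197  31.20496582 311.1436326 ] [ 0.03388125  0.28034227  1.64432382 -0.00172647  1.21462486  0.01859438] 14.21962509656082 [-3.12746691 -4.83411693  1.9710082 ]
```

View pics/cz8.png

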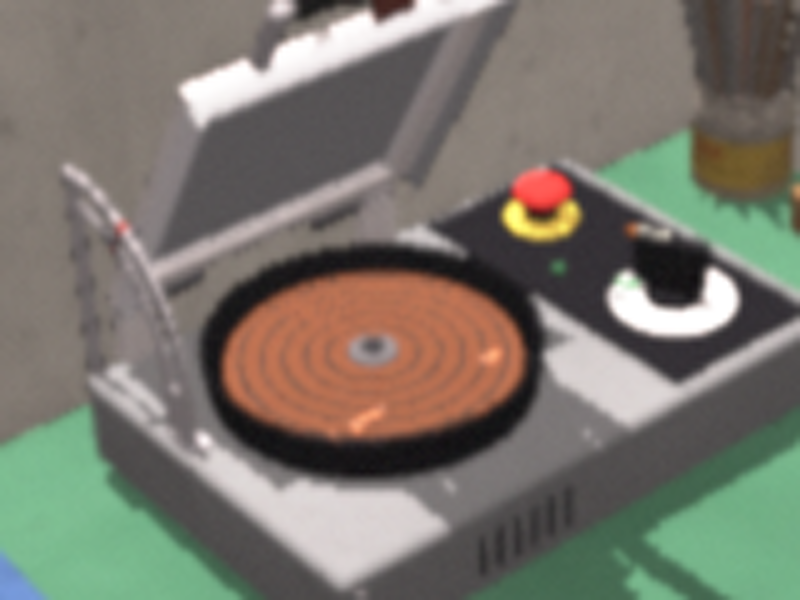

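View pics/sz8.png

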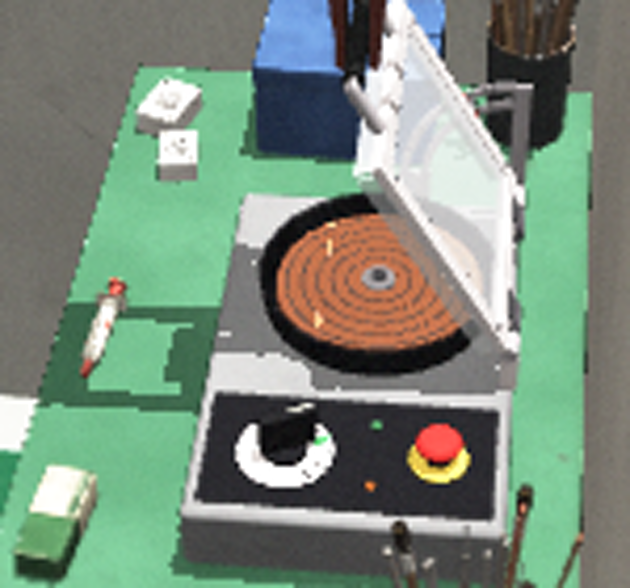

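View pics/w8.png

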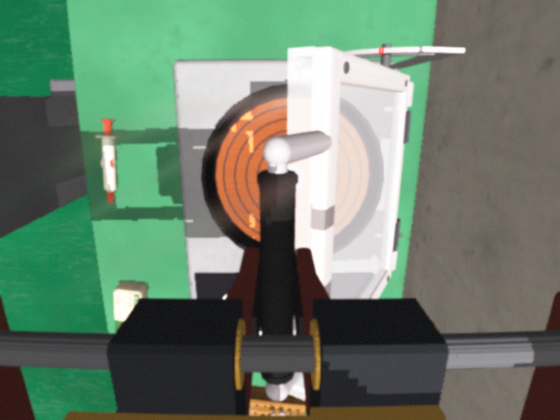

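Run:
```python
import pickle,cv2
d=pickle.load(open('im8.pkl','rb'))
a=d['wrist']['pixels'][30:110,330:440]; cv2.imwrite('pics/wz8.png',cv2.resize(a,None,fx=7,fy=7,interpolation=cv2.INTER_CUBIC))
a=d['side']['pixels'][145:200,275:325]; cv2.imwrite('pics/sq8.png',cv2.resize(a,None,fx=10,fy=10,interpolation=cv2.INTER_CUBIC))
```

```text
(no output)
```

View pics/wz8.png

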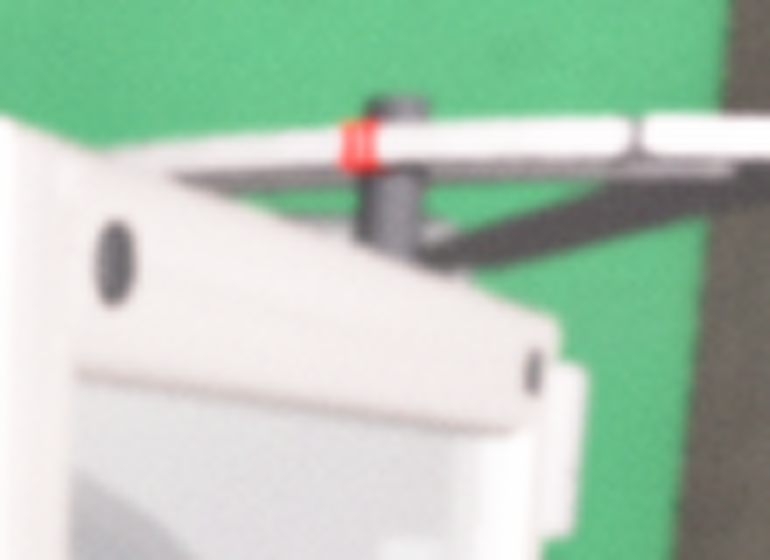

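View pics/sq8.png

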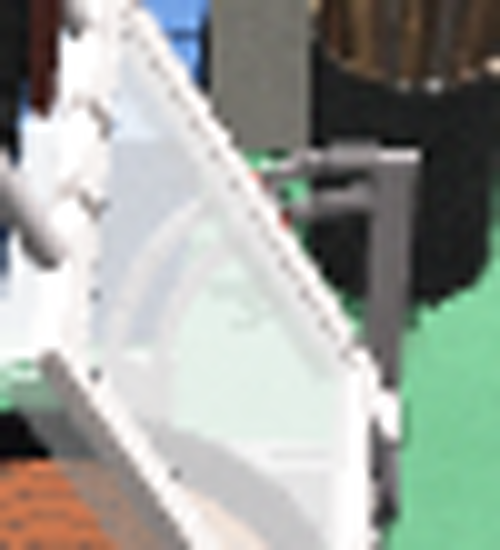

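Run:
```python
from h import *
import pickle
from scipy.optimize import brentq
d=pickle.load(open('im8.pkl','rb'));W,C,S=d['wrist'],d['scene'],d['side']
w=lambda u,v:(330+u/7,30+v/7)
y=np.radians(1.34);ex=np.array([np.cos(y),np.sin(y),0]);ey=np.array([-np.sin(y),np.cos(y),0]);ez=np.array([0,0,1.])
H=np.array([459.2,29,106])+247*ex; print('hinge',H)
def loc(P): q=P-H; a=-q@ex;b=q@ez; return np.array([np.hypot(a,b),np.degrees(np.arctan2(b,a)),q@ey]).round(2)
P,e=cross(ray(W,w(360,145)),ray(C,(190+122/5,140+228/5))); print('red',P,e,loc(P))
P,e=cross(ray(W,w(360,145)),ray(d['side'],(275+28.7,145+20))); print('red(side)',P,e,loc(P))
def cyl(uv,r):
    c,u=ray(W,uv); f=lambda t: np.linalg.norm(((c+u*t-H)@ex,(c+u*t-H)@ez))-r
    ts=np.linspace(50,900,4000);v=[f(t) for t in ts]; i=[k for k in range(len(ts)-1) if v[k]*v[k+1]<0][0]
    return c+u*brentq(f,ts[i],ts[i+1])
for r in(85,88):
    for uv in((398,105),(392,200),(388,230)): print(r,uv,loc(cyl(w(*uv),r)))
for r in(92,95,98): print('red r',r,loc(cyl(w(360,145),r)))
# predicted pixels in wrist zoom
for nm,r,yy in(('stud60',85,118),('red60',97,114)):
    for th in(58,60,62):
        P=H-ex*r*np.cos(np.radians(th))+ez*r*np.sin(np.radians(th))+ey*yy; u,v=proj(W,P); print(nm,th,((u-330)*7).round(),((v-30)*7).round())
# bar: sleeve centre px per wrist
b=[onplane(W,q,320)for q in((277,185),(277,230))];print(b)
```

```text
hinge [706.13245216  34.77616416 106.        ]
red [657.4267564  146.02264012 186.1250532 ] 0.22886790142481012 [ 92.44  60.09 112.36]
red(side) [665.87074032 149.28958492 172.09076608] 9.133663256634879 [ 76.02  60.38 115.42]
85 (398, 105) [ 85.    61.38 117.16]
85 (392, 200) [ 85.    61.34 107.69]
85 (388, 230) [ 85.    61.18 104.69]
88 (398, 105) [ 88.    61.82 116.74]
88 (392, 200) [ 88.    61.78 107.37]
88 (388, 230) [ 88.    61.63 104.4 ]
red r 92 [ 92.    60.07 112.49]
red r 95 [ 95.    60.54 112.11]
red r 98 [ 98.    60.99 111.73]
stud60 58 351.0 100.0
stud60 60 379.0 98.0
stud60 62 407.0 96.0
red60 58 314.0 126.0
red60 60 347.0 123.0
red60 62 381.0 121.0
[array([583.0458437 ,  75.67571714, 320.        ]), array([583.35866383,  56.13242949, 320.        ])]
```

Against the red line the stud reads about 1° high, while the arm pose gives 60.35°. I ease it back by roughly 0.6°.

```bash
python3 -m creep '[{"tx":-1.2,"ty":0.5,"tz":-0.7,"rx":0,"ry":0,"rz":0,"fingers":250},{"tx":-2.3,"ty":1,"tz":-1.4,"rx":0,"ry":0,"rz":0,"fingers":250},{"tx":-2.3,"ty":1,"tz":-1.4,"rx":0,"ry":0,"rz":0,"fingers":250},{"tx":-2.3,"ty":1,"tz":-1.4,"rx":0,"ry":0,"rz":0,"fingers":250},{"tx":-2.3,"ty":1,"tz":-1.4,"rx":0,"ry":0,"rz":0,"fingers":250}]'
python3 - <<'E'
from h import *
import pickle
d={n:grab(n,n[0]+'9.png') for n in('scene','side','wrist')}; pickle.dump(d,open('im9.pkl','wb'))
a=d['wrist']['pixels'][30:110,330:440]; cv2.imwrite('pics/wz9.png',cv2.resize(a,None,fx=7,fy=7,interpolation=cv2.INTER_CUBIC))
a=d['scene']['pixels'][60:290,130:420]; cv2.imwrite('pics/cz9.png',cv2.resize(a,None,fx=2.6,fy=2.6,interpolation=cv2.INTER_CUBIC))
o=ctrl.get_obs();print(o['t'],o['ee_pos'],o['width'],o['ft_force'])
E
```

```text
t: 9.98
ee_pos: [581.3, 31.2, 309.7]
orientation: [-1.218, 1.195, -1.201]
ft_force: [-3.7, -8.4, 1.9]
width: 14.1
10.125 [581.29203368  31.23950553 309.704863  ] 14.19407801807215 [-3.67879959 -9.24310912  2.40962199]
```

View pics/wz9.png

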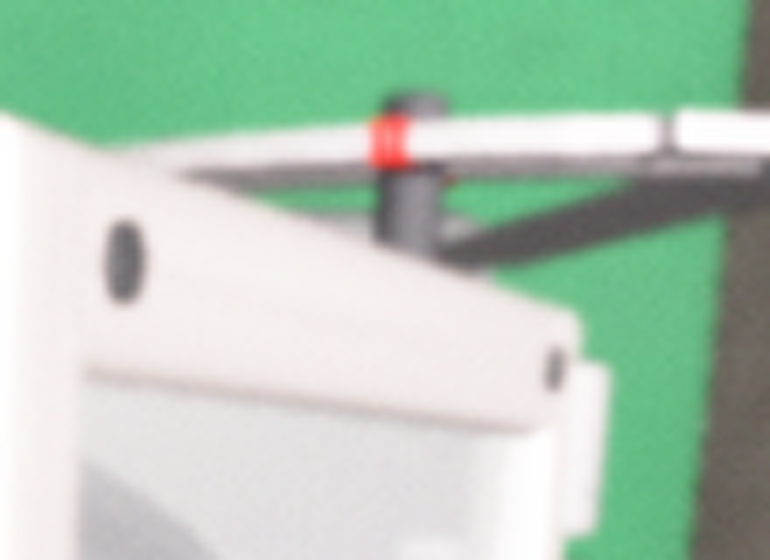

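View pics/cz9.png

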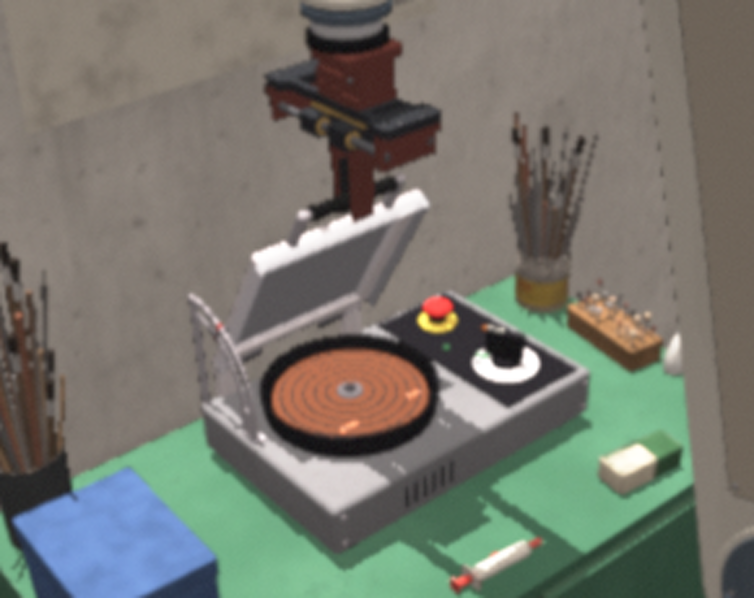

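Run:
```python
from h import *
import pickle
from scipy.optimize import brentq
d=pickle.load(open('im9.pkl','rb'));W,C=d['wrist'],d['scene']
p=W['pixels'].astype(int)[40:60,375:395]
m=(p[...,2]-p[...,1]>60)&(p[...,2]-p[...,0]>60); q=np.argwhere(m).mean(0)[::-1]+(375,40); print('red',q,m.sum())
for r in (44,45,56,58,60):
    print(r,W['pixels'][r,380:398].max(1))
pc=C['pixels'].astype(int)[170:200,200:230]; m=(pc[...,2]-pc[...,1]>40)&(pc[...,2]-pc[...,0]>40); qc=np.argwhere(m).mean(0)[::-1]+(200,170); print(qc,m.sum())
y=np.radians(1.34);ex=np.array([np.cos(y),np.sin(y),0]);ey=np.array([-np.sin(y),np.cos(y),0]);ez=np.array([0,0,1.])
H=np.array([459.2,29,106])+247*ex
def loc(P): k=P-H; a=-k@ex;b=k@ez; return np.array([np.hypot(a,b),np.degrees(np.arctan2(b,a)),k@ey]).round(2)
P,e=cross(ray(W,q),ray(C,qc)); print('red',e,loc(P))
def cyl(uv,r):
    c,u=ray(W,uv); f=lambda t: np.linalg.norm(((c+u*t-H)@ex,(c+u*t-H)@ez))-r
    ts=np.linspace(50,900,4000);v=[f(t) for t in ts]; i=[k for k in range(len(ts)-1) if v[k]*v[k+1]<0][0]
    return c+u*brentq(f,ts[i],ts[i+1])
w=lambda u,v:(330+u/7,30+v/7)
for uv in((417,103),(409,205)): print('stud',loc(cyl(w(*uv),85)))
for r in(91,93,95):print('red',r,loc(cyl(q,r)))
print('bar', [loc(cyl(uv,247)) for uv in((277.5,185),(277.5,220))])
W6=pickle.load(open('im5.pkl','rb'))
```

```text
red [385.21428571  49.80952381] 42
44 [198 197 194 186 159 125 115 116 129 139 150 149 150 159 176 191 197 198]
45 [196 196 192 177 141 107 108 121 133 149 157 157 150 153 175 192 198 198]
56 [147 148 142 118  89  94 110 130 142 151 149 142 128 120 133 155 170 172]
58 [184 187 178 145 103  96 113 135 147 153 152 142 139 158 181 190 194 197]
60 [165 162 145 118  91 103 118 137 147 151 153 141 132 142 154 163 175 182]
[213.83333333 185.16666667] 6
red 1.3550723767333268 [ 93.77  60.48 113.06]
stud [ 85.    60.73 117.06]
stud [ 85.    60.59 106.94]
red 91 [ 91.    59.76 112.93]
red 93 [ 93.    60.08 112.67]
red 95 [ 95.    60.38 112.42]
bar [array([247.  ,  59.77,  44.08]), array([247.  ,  59.74,  29.07])]
```

Three readings agree closely: bar 59.75°, stud about 60.65°, and red line 60.1–60.5° from the same rays. So the stud is at the line within about half a degree. I relax the small side load, hold, and check that it stays still.

```bash
python3 -m creep '[{"tx":0,"ty":-1,"tz":0,"rx":0,"ry":0,"rz":0,"fingers":250},{"tx":0,"ty":-2,"tz":0,"rx":0,"ry":0,"rz":0,"fingers":250},{"tx":0,"ty":-2,"tz":0,"rx":0,"ry":0,"rz":0,"fingers":250},{"tx":0,"ty":-2,"tz":0,"rx":0,"ry":0,"rz":0,"fingers":250},{"tx":0,"ty":-2,"tz":0,"rx":0,"ry":0,"rz":0,"fingers":250},{"tx":0,"ty":-2,"tz":0,"rx":0,"ry":0,"rz":0,"fingers":250},{"tx":0,"ty":-2,"tz":0,"rx":0,"ry":0,"rz":0,"fingers":250},{"tx":0,"ty":-2,"tz":0,"rx":0,"ry":0,"rz":0,"fingers":250}]'
python3 - <<'E'
from h import *
d={n:grab(n,n[0]+'10.png') for n in('side','wrist')}
a=d['side']['pixels'][140:340,170:340]; b=cv2.resize(a,None,fx=3,fy=3,interpolation=cv2.INTER_CUBIC)
c=cv2.resize(d['wrist']['pixels'],(280,210)); o=np.zeros((600,800,3),np.uint8); o[:,:510]=b; o[:210,515:795]=c; cv2.imwrite('pics/f10.png',o)
o=ctrl.get_obs();print(o['t'],o['ee_pos'],o['width'],o['ft_force'])
E
```

```text
t: 11.12
ee_pos: [580.6, 31.1, 309.2]
orientation: [-1.216, 1.197, -1.198]
ft_force: [-5.7, -1.9, 6.6]
width: 14.6
11.225 [580.54912549  31.09364055 309.22571251] 14.228904478532396 [-4.40931858 -2.68100646  7.07962565]
```

View pics/f10.png

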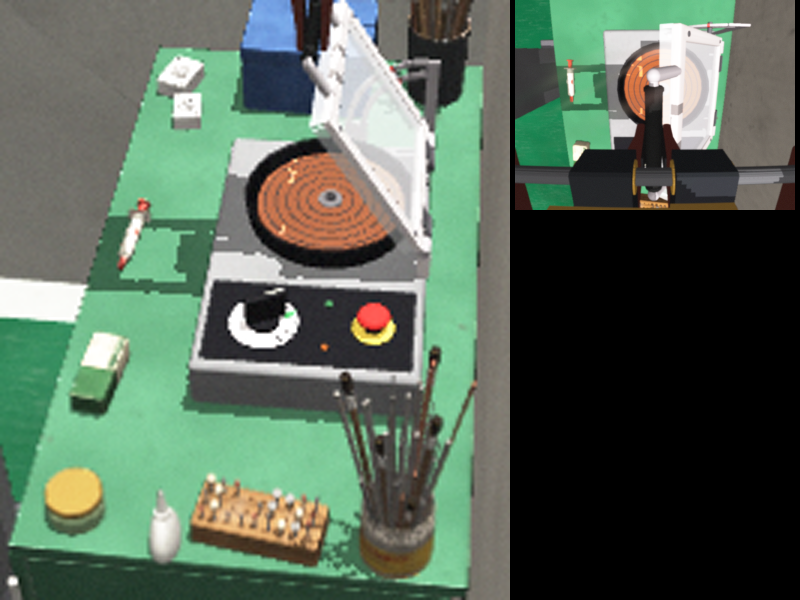

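The guard sagged by about 0.2° when the side load went, so I bring it back by 0.3° and hold.

```bash
python3 -m creep '[{"tx":1.1,"ty":0,"tz":0.6,"rx":0,"ry":0,"rz":0,"fingers":250},{"tx":1.1,"ty":0,"tz":0.6,"rx":0,"ry":0,"rz":0,"fingers":250},{"tx":1.1,"ty":0,"tz":0.6,"rx":0,"ry":0,"rz":0,"fingers":250},{"tx":1.1,"ty":0,"tz":0.6,"rx":0,"ry":0,"rz":0,"fingers":250},{"tx":1.1,"ty":0,"tz":0.6,"rx":0,"ry":0,"rz":0,"fingers":250}]'
python3 -m creep '[{"tx":0,"ty":0,"tz":0,"rx":0,"ry":0,"rz":0,"fingers":250},{"tx":0,"ty":0,"tz":0,"rx":0,"ry":0,"rz":0,"fingers":250},{"tx":0,"ty":0,"tz":0,"rx":0,"ry":0,"rz":0,"fingers":250},{"tx":0,"ty":0,"tz":0,"rx":0,"ry":0,"rz":0,"fingers":250},{"tx":0,"ty":0,"tz":0,"rx":0,"ry":0,"rz":0,"fingers":250},{"tx":0,"ty":0,"tz":0,"rx":0,"ry":0,"rz":0,"fingers":250}]'
```

```text
t: 11.85
ee_pos: [581.7, 31.1, 309.9]
orientation: [-1.216, 1.197, -1.198]
ft_force: [-6.1, -2.9, 6.1]
width: 14.5
t: 12.6
ee_pos: [581.7, 31.1, 309.9]
orientation: [-1.216, 1.197, -1.198]
ft_force: [-5.5, -2.7, 5.7]
width: 14.4
```

The pose hasn't moved for 0.75 s: bar at 319.5 mm, about 59.9° by the arm. I hand the job in.

```bash
python3 -c "
from workcell import ctrl
print(ctrl.close_job())"
```

```text
the job is handed in; nothing more can be done
None
```

The selector is on the green wipe mark and released, and the arm is still holding the guard open by its black grip at about 60°. I turned the selector first, with the guard shut: it was on the slowest running speed, one detent from the mark. The job took about 12.6 s.

- **Selector:** the pictures after I let go show the pointer on the green mark. I measured it at about 27° left in the world frame, against about 26.3° expected with the machine turned 1.3°.
- **Guard angle:** my checks disagree slightly. The final arm pose gives about 59.9°. Before the last small adjustments, the bar seen from the wrist gave 59.75°. In that same picture the stud read 60.6–60.7° and the red line 60.1–60.5°. That puts the stud within about half a degree of the line.
- **Steadiness:** the pose did not change over the last 0.75 s, with under 10 N at the wrist and the jaws closed at about 14 mm on the sleeve. I did not take a new picture after the final 0.3° correction.
- **Other things:** in the last picture, the items on the cabinet look undisturbed. I judged that by eye and did not measure them.

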